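Snap the slotted hold-down plate onto the work nest

TASK

Take the steel hold-down plate with the two windows, lay it over the two snap hooks of the work nest and push it straight down until both hooks have clicked over it, then let go and leave it clipped level on the nest. Press gently: the sprung anvil under the plate must never be pushed down more than 8 mm and nothing may bear on the nest with more than 40 N. Leave the other loose things on the bench where they are.

Things in the scene. Friction and masses are not known exactly. Their poses are not given: they have to be found in the camera images.
- plate: Hold-down plate: steel, 40 (its x) x 106 (its y) x 6 mm, 0.2 kg, lying flat. Upright grip bar mid-top: 12 (x) x 36 (y) mm, 32 mm tall (its top 38 mm above the underside). Two through windows, 15 (x) x 10 (y) mm, centred 35 mm either side along y. Origin: centre of the underside, z up. Fits the nest either way round (half a turn makes no difference).
- nest_base: Work nest: dark cast base fixed to the bench, 100 (its x) x 130 (its y) mm, stepped, 40 mm high. Origin: centre of its underside, z up. Centred on it is a steel platform 44 (x) x 112 (y) x 12 mm whose height was set by hand and is NOT measured: its top is 52 to 88 mm above this origin and stays put when pressed; find it by feel. It carries the hooks and the anvil.
- nest_top (a point): Centre of the base's top, 40 mm above its origin. The plate, windows centred on the hooks (3 mm free each side in x), is clipped once its underside is less than about 8.5 mm above the platform. Push: 3 to 10 N on the hook slopes (underside at 25 to 17 mm), then 3 to 5 N, rising with the anvil to 13 to 17 N; at the click it drops by 2 to 5 N, then rises 3 N per mm. The platform's face (0 mm) is a hard stop.
- anvil (a joint): Sprung anvil: disc 32 mm across, brass face, mid-platform, its top 13 mm above the platform when free. Value: how far it is pushed down, m; 0 free, stop at 0.0125; 3 N per mm, damped. The plate meets it 4 mm above the clipped height; a clipped plate is lifted by it against the barbs and holds it at about 0.004. More than 0.008 (24 N) spoils it.
- hook_left (a joint): Steel snap hook on the nest's +y side. Arm 9 mm wide (x), 3 mm thick, centred at y = 37.5 mm. Barb points outwards: flat underside 15 mm above the platform, reaching y = 43 mm from 15 to 17 mm up; then a slope rises inwards to the tip 31 mm up at y = 37.5 mm. Value: lean inwards, rad; 0 upright (free or clicked), about 0.14 while the plate passes the barb (about 4 N there).
- hook_right (a joint): The mirror-image snap hook on the nest's -y side; its value likewise: rad leant inwards (towards the nest's middle), 0 upright.
- blank: Bystander: a plate of the same size and grip as the hold-down plate but without windows. Origin: centre of its underside.
- bench_block: Bystander: dark steel block 44 by 44 by 26 mm with small holes. Origin: centre of its underside.
- driver: Bystander: small screwdriver 150 mm long, lying. Origin near its middle, on its underside.
- loupe: Bystander: black eye loupe, 34 mm across, 34 mm high. Origin: centre of its underside.
- oil_jar: Bystander: amber jar, 48 mm across, 55 mm high. Origin: centre of its underside.
- brush: Bystander: small brush 150 mm long, lying. Origin near its middle, on its underside.

How it is judged:
By the outcome, as a careful person would: the job done as asked, in the order asked, and still so for the second after the job is handed in, with the robot touching nothing.
It also fails if it takes over 59 s, if anything falls off the work surface, if the arm or the gripper's body presses on something with over 40 N, if the wrist force passes 120 N, or if a joint passes its speed limit or range.

ROBOT

A 6-joint arm with a two-finger parallel gripper is mounted at the origin on the work surface. World frame = base frame: x ahead of the robot, y to its left, z up, the work surface at z = 0. Lengths are in m, angles in rad, forces in N, time in s.
With the tool pointing down it reaches from about 0.275 to 1 m from the base axis. Payload 8.4 kg.
Tool frame: the origin (TCP) lies on the centre line of the jaws, within the pads' length; the fingertips stand 17 mm ahead of it and the grasp point (between the pads) lies 2 mm behind it (bot.tcp_to_tips is the y of the fingertips in the tool frame, in m); y points along the fingers, z is the direction in which the jaws open and shut, and the axes are right-handed (so a half turn about y gives the same grasp; the last joint's range is limited). The gripper opens to 85 mm and grips with 20 to 120 N. Pads are 22 mm wide; open, the fingers measure 114 mm over their backs; the gripper's body (76 mm by 85 mm) begins 54 mm behind the grasp point. The pads swing forward as they close: fully open they stand 13 mm farther back than shut.
Start: joints at [-1.23, 0.353, 1.633, -0, 1.155, -0.002], TCP at [0.21, -0.589, 0.248] pointing down, gripper open.
Joint ranges: [-2.63, 2.63], [-0.92, 2.1], [0.06, 2.66], [-1.3, 4.44], [0, 2.69], [-3.02, 3.02]. Speed limits (rad/s): [2.22, 2.22, 2.79, 3.14, 3.14, 3.14].

INTERFACE

Orientations are given as a unit quaternion [x, y, z, w].
In Python, from workcell import bot, hand, kinematics, get_obs, vision, hand_in gives the robot as it stands. The module is installed in compiled form; this text tells all that it offers. Calls block until the motion is done:
- bot.reach(position, orientation): joint-space move of the TCP to a pose.
- bot.servo_line(position, ori=None, velocity=0.15): straight line of the TCP; ori=None keeps the orientation; velocity is the mean speed in m/s.
- bot.goto_joints(angles): joint-space move.
- hand.move_gripper(opening, strength=None): finger opening in m; strength is the grip in N (None keeps the last); returns when the fingers have stopped.
- bot.dwell(seconds).
- kinematics.solve_ik(position, orientation): joint angles nearest the present ones, or None.
- get_obs(): the state.
- vision.read_camera(name): name is "side" or "top"; returns a dict with "frame" (400x640x3 uint8, red, green, blue), "intrinsics" (3x3 intrinsics, pixels), "dist" ([k1, k2, p1, p2, k3] as OpenCV has them; the pictures are not rectified), "view" (4x4, takes a point from world to camera coordinates). Camera axes: x right, y down, z forward; pixel columns grow to the right and rows downward; lengths in m; the calibration is good to about 2 mm. A picture is of the moment at which its call begins. There is no depth.
A pose or a line that the arm cannot do raises bot.IKError and nothing moves.
- hand_in(): hands the job in, once; it reports no verdict.
The state is a dict: "time_s": time; "joint_pos": joint angles; "joint_vel": joint speeds; "joint_efforts": joint torques, N m; "position": TCP position; "orientation": TCP orientation; "wrist_force": force on the tool from outside, world axes, zero at the start; "ft_torque": the same for the moment, N m; "gripper_width": finger opening in m.
Only numpy, scipy, OpenCV 4.12 (cv2) and the standard library are available. Lean on these libraries where they do the work, as an engineer would, in place of code of your own. Each camera call takes 0.05 s, during which the arm holds its last target. There are 200 camera calls.

## Working session

There is one attempt and no reset: what is moved stays moved. The work goes in short steps, each a Python script; the robot and the scene stay as the last script left them, time stands still between calls to the robot, and variables do not carry over. Pictures are saved under pics/ and viewed, about 8 in all and at most 12, crops included, and the job is handed in when it is done.

```bash
mkdir -p pics; cat > h.py <<'E'
import numpy as np, cv2
from workcell import bot, hand, kinematics, get_obs, vision, hand_in
def snap(n,f=None):
    c=vision.read_camera(n)
    if f: cv2.imwrite('pics/'+f,c['frame'][:,:,::-1])
    return c
def ray(c,px):
    u=cv2.undistortPoints(np.array(px,float).reshape(-1,1,2),np.array(c['intrinsics']),np.array(c['dist'])).reshape(-1,2)
    V=np.array(c['view']);R,t=V[:3,:3],V[:3,3]
    return -R.T@t,(np.c_[u,np.ones(len(u))])@R
def onplane(c,px,z):
    o,d=ray(c,px); return o+d*((z-o[2])/d[:,2])[:,None]
def proj(c,P):
    V=np.array(c['view']); return cv2.projectPoints(np.array(P,float).reshape(-1,1,3),cv2.Rodrigues(V[:3,:3])[0],V[:3,3],np.array(c['intrinsics']),np.array(c['dist']))[0].reshape(-1,2)
E
python3 - <<'E'
from h import *
import pickle
d={n:snap(n,n+'0.png') for n in('top','side')}
pickle.dump(d,open('d0.pkl','wb'))
for n in d: print(n,ray(d[n],[[320,200]]))
o=get_obs();print(o['time_s'],o['orientation'],o['wrist_force'],o['gripper_width'],bot.tcp_to_tips)
E
```

```text
top (array([ 0.51527648, -0.01095058,  1.16303854]), array([[ 0.0386504 , -0.02566106, -0.99941675]]))
side (array([0.10250775, 0.54649641, 0.54469177]), array([[ 0.54608021, -0.63771934, -0.54324419]]))
0.1 [-0.12066563  0.69716704 -0.69632536  0.12053594] [-0.01769182  0.84374404  0.31249633] 0.0853762213524542 0.017
```

View pics/top0.png

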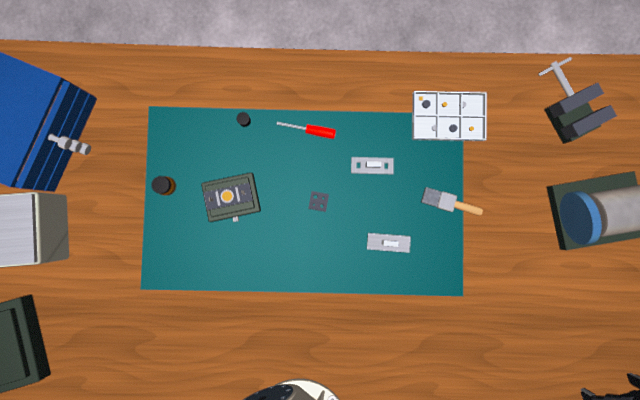

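View pics/side0.png

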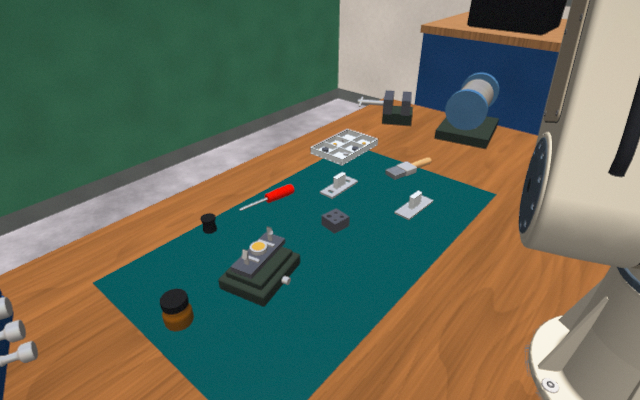

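The plate with windows is at top px (372,165), the blank at (388,242), and the nest at (230,197). In the side view the nest is at (260,265) and the plate at (340,186). I'll enlarge these areas.

```bash
python3 - <<'E'
import cv2,numpy as np
t=cv2.imread('pics/top0.png');s=cv2.imread('pics/side0.png')
def c(i,x,y,w,h): return cv2.resize(i[y:y+h,x:x+w],(400,300),interpolation=cv2.INTER_NEAREST)
cv2.imwrite('pics/crop0.png',np.vstack([np.hstack([c(t,190,165,80,60),c(t,340,140,80,60)]),np.hstack([c(s,210,220,100,75),c(s,310,165,60,45)])]))
E
```

```text
(no output)
```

View pics/crop0.png

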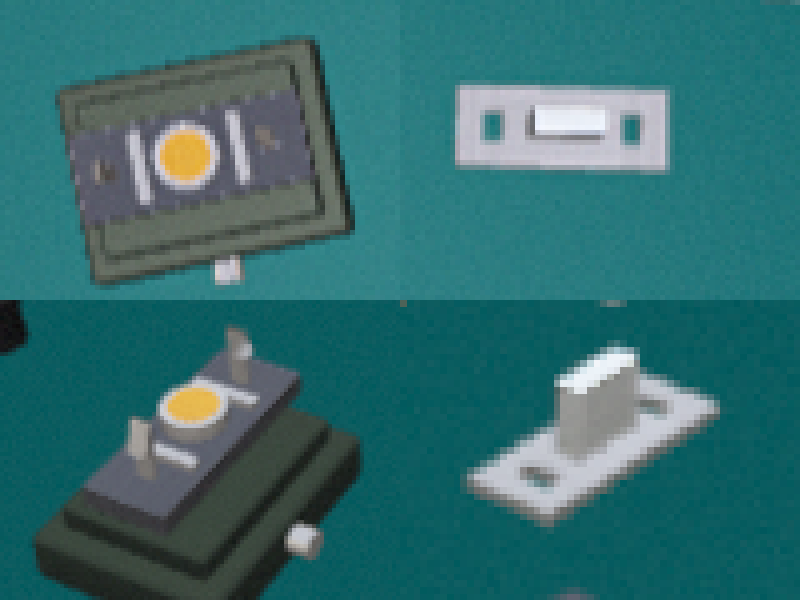

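```bash
cat >> h.py <<'E'
from scipy.optimize import least_squares
def tri(cs,pxs):
    A=np.zeros((3,3));b=np.zeros(3)
    for c,p in zip(cs,pxs):
        o,d=ray(c,[p]);d=d[0]/np.linalg.norm(d[0]);M=np.eye(3)-np.outer(d,d);A+=M;b+=M@o
    X=np.linalg.solve(A,b); return X,[np.round(proj(c,X)[0]-p,2) for c,p in zip(cs,pxs)]
def big(m,box):
    x,y,w,h=box;k=np.zeros(m.shape,np.uint8);k[y:y+h,x:x+w]=m[y:y+h,x:x+w]
    C=cv2.findContours(k,cv2.RETR_EXTERNAL,cv2.CHAIN_APPROX_NONE)[0]
    return max(C,key=cv2.contourArea)
def cen(c):
    m=cv2.moments(c);return np.array([m['m10'],m['m01']])/m['m00']
def orange(c,box):
    f=c['frame'].astype(int);return big(((f[...,0]>190)&(f[...,2]<110)&(f[...,1]>100)).astype(np.uint8),box)
E
python3 - <<'E'
from h import *
import pickle
d=pickle.load(open('d0.pkl','rb'));T,S=d['top'],d['side']
a,b=orange(T,(190,165,80,60)),orange(S,(210,220,100,75))
print(cv2.contourArea(a),cv2.contourArea(b),cen(a),cen(b))
X,e=tri([T,S],[cen(a),cen(b)]);print('anvil top',X,e)
f=T['frame'].astype(int)
for p in [(202,205),(209,190),(215,211),(228,180),(260,215),(352,160),(372,165),(395,150),(219,200)]: print(p,f[p[1],p[0]])
# platform: bluish grey
R,G,B=f[...,0],f[...,1],f[...,2]
m=((B>G)&(abs(R-G)<25)&(R>50)|(R>150)).astype(np.uint8)
c=big(m,(195,172,70,45)); r=cv2.minAreaRect(c);print(r)
P=onplane(T,cv2.boxPoints(r),X[2]-.013);print(P.round(4),P.mean(0))
for i in range(4): v=P[(i+1)%4]-P[i];print(np.linalg.norm(v),np.degrees(np.arctan2(v[1],v[0])))
# plates
for nm,box in(('plate',(340,145,65,40)),('blank',(355,222,70,40))):
    m=((R>110)&(abs(R-G)<40)).astype(np.uint8);c=big(m,box);r=cv2.minAreaRect(c)
    P=onplane(T,cv2.boxPoints(r),.006);print(nm,P.mean(0))
    for i in range(2): v=P[(i+1)%4]-P[i];print(np.linalg.norm(v),np.degrees(np.arctan2(v[1],v[0])))
E
```

```text
53.0 54.0 [226.62264151 195.7327044 ] [257.7808642  245.67901235]
anvil top [0.56284595 0.1819682  0.07353418] [array([-0.11, -0.12]), array([0.21, 0.02])]
(202, 205) [ 44 127 131]
(209, 190) [ 94 100  91]
(215, 211) [102 109 100]
(228, 180) [80 89 81]
(260, 215) [ 53 133 137]
(352, 160) [192 189 201]
(372, 165) [240 244 251]
(395, 150) [ 35 116 120]
(219, 200) [151 151 160]
((227.5341339111328, 195.99267578125), (18.78777313232422, 47.70278549194336), 77.90524291992188)
[[0.5712 0.2422 0.0605]
 [0.5977 0.132  0.0605]
 [0.5539 0.1213 0.0605]
 [0.5277 0.2313 0.0605]] [0.56262137 0.18169194 0.06053418]
0.11338708280325183 -76.50641547892384
0.045087524680505385 -166.23730885839777
0.11312400313111384 103.41389820742377
0.04493220617547462 14.09924000462523
plate [ 0.65133505 -0.16996011  0.006     ]
0.10600552566334716 -88.72715700214982
0.040561168550865875 -179.31856630242604
blank [ 0.45852615 -0.21375207  0.006     ]
0.04172018204871573 -3.6482879099048087
0.107440497691538 -93.04993406180317
```

```bash
cat >> h.py <<'E'
from scipy.spatial.transform import Rotation as Ro
def quat(yaw,flip=False):
    z=np.array([np.cos(yaw),np.sin(yaw),0])*(-1 if flip else 1);y=np.array([0,0,-1.])
    return Ro.from_matrix(np.c_[np.cross(y,z),y,z]).as_quat()
def st(tag=''):
    o=get_obs();print(tag,round(o['time_s'],2),np.round(o['position'],4),np.round(o['wrist_force'],2),np.round(o['ft_torque'],3),round(o['gripper_width'],4));return o
E
python3 - <<'E'
from h import *
y=np.radians(1.0);xy=[.6513,-.1700]
for f in(0,1):
    for p,yy in((xy+[.12],y),([.5627,.1818,.16],np.radians(13.6))):
        print(f,np.round(kinematics.solve_ik(p,quat(yy,f)),2))
E
```

```text
0 [-0.26  0.56  1.62 -0.    0.96 -0.28]
0 [ 0.31  0.4   1.78 -0.    0.96  0.07]
1 [-0.26  0.56  1.62 -0.    0.96  2.87]Traceback (most recent call last):
  File "<stdin>", line 5, in <module>
    return _wrapfunc(a, 'round', decimals=decimals, out=out)
    return _wrapit(obj, method, *args, **kwds)
    result = getattr(arr, method)(*args, **kwds)
TypeError: unsupported operand type(s) for *: 'NoneType' and 'float'
```

```bash
python3 - <<'E'
from h import *
import pickle
q=quat(np.radians(1.0));x,y=.6513,-.17
bot.reach([x,y,.11],q);st('hover')
hand.move_gripper(.045,80)
bot.servo_line([x,y,.026],velocity=.1);st('down')
hand.move_gripper(.0,80);st('grip')
bot.servo_line([x,y,.11],velocity=.12);st('lift')
d={n:snap(n,n+'1.png') for n in('top','side')};pickle.dump(d,open('d1.pkl','wb'))
def c(i,u,w,h):
    a,b=int(u[0]-w/2),int(u[1]-h/2);return cv2.resize(i[b:b+h,a:a+w,::-1],(400,300),interpolation=cv2.INTER_NEAREST)
P=[x,y,.084]
cv2.imwrite('pics/crop1.png',np.hstack([c(d[n]['frame'],proj(d[n],P)[0],100,75) for n in d]))
for n in d: print(n,proj(d[n],P))
E
```

```text
hover 2.33 [ 0.6511 -0.1711  0.1103] [ 0.31 -0.8   0.85] [ 0.001 -0.002 -0.022] 0.0856
down 3.79 [ 0.6518 -0.1701  0.0266] [0.07 0.04 1.08] [-0.002  0.008 -0.027] 0.0451
grip 4.19 [ 0.6519 -0.1701  0.0269] [-0.74 -0.22  5.83] [ 0.009  0.194 -0.082] 0.0111
lift 5.04 [ 0.6507 -0.1698  0.1092] [ 1.03  0.57 -3.11] [ 0.028 -0.007  0.029] 0.0108
top [[376.61887644 161.23437931]]
side [[339.82635744 158.29282123]]
```

View pics/crop1.png

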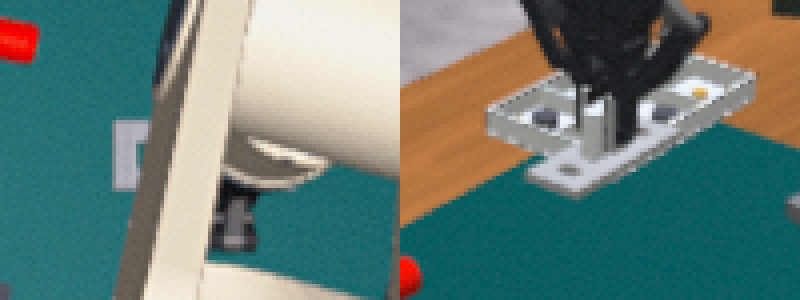

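Plate is held. In the top view its +y end shows with its edge at about px (354, 152–170); in the side view it hangs level at about (340,158). I'll check its offset to the TCP.

```bash
python3 - <<'E'
from h import *
import pickle
d=pickle.load(open('d1.pkl','rb'));T=d['top'];R,G,B=[T['frame'][...,i].astype(int) for i in range(3)]
m=((R>120)&(B>R-5)).astype(np.uint8);c=big(m,(345,145,18,35))
x,y,w,h=cv2.boundingRect(c);print(x,y,w,h)
# corners incl. pixel half widths by subpixel profile
row=R[155:168,348:360].mean(0);col=R[146:178,355:358].mean(1);print(row.round(),col.round())
def edge(v,i0):
    mid=(v.min()+np.median(v[v>120]))/2;k=np.where(np.diff(v>mid))[0];return [i0+j+(mid-v[j])/(v[j+1]-v[j]) for j in k]
e=edge(row,348)[0];cc=edge(col,146);print(e,cc)
P=onplane(T,[[e,(cc[0]+cc[-1])/2],[356,cc[0]],[356,cc[-1]]],.089);print(P)
print('centre est',P[0]-.053*np.array([np.cos(np.radians(91)),np.sin(np.radians(91)),0]))
E
```

```text
354 153 9 18
[ 36.  37.  37.  36.  32.  41. 121. 175. 178. 172. 174. 182.] [ 34.  34.  33.  35.  35.  33.  65. 146. 179. 176. 174. 176. 175. 175.
 174. 174. 174. 176. 175. 175. 176. 178. 178. 168. 116.  42.  34.  33.
  38.  37.  39.  34.]
353.7842233009709 [np.float64(152.4814814814815), np.float64(170.17117117117118)]
[[ 0.64925845 -0.11579046  0.089     ]
 [ 0.67023444 -0.12063383  0.089     ]
 [ 0.62855924 -0.12132481  0.089     ]]
centre est [ 0.65018343 -0.16878239  0.089     ]
```

```bash
python3 - <<'E'
from h import *
import pickle
q=quat(np.radians(13.5));x,y=.5630,.1814
o=get_obs();p=o['position']
bot.servo_line([p[0],p[1],.17],velocity=.15)
bot.reach([x,y,.17],q)
bot.servo_line([x,y,.135],velocity=.1);bot.dwell(.3);o=st('hover')
print(Ro.from_quat(o['orientation']).as_matrix().round(4))
d={n:snap(n,n+'2.png') for n in('top','side')};pickle.dump(d,open('d2.pkl','wb'))
def c(i,u,w,h):
    a,b=int(u[0]-w/2),int(u[1]-h/2);print(a,b);return cv2.resize(i[b:b+h,a:a+w,::-1],(400,600),interpolation=cv2.INTER_NEAREST)
P=[x,y,.09]
cv2.imwrite('pics/crop2.png',np.hstack([c(d[n]['frame'],proj(d[n],P)[0],80,120) for n in d]))
E
```

```text
hover 7.85 [0.5633 0.1815 0.1356] [-0.55 -0.48 -3.4 ] [-0.013  0.027 -0.051] 0.0111
[[ 2.334e-01  9.000e-04  9.724e-01]
 [-9.724e-01  3.000e-04  2.334e-01]
 [-1.000e-04 -1.000e+00  1.000e-03]]
185 135
217 178
```

View pics/crop2.png

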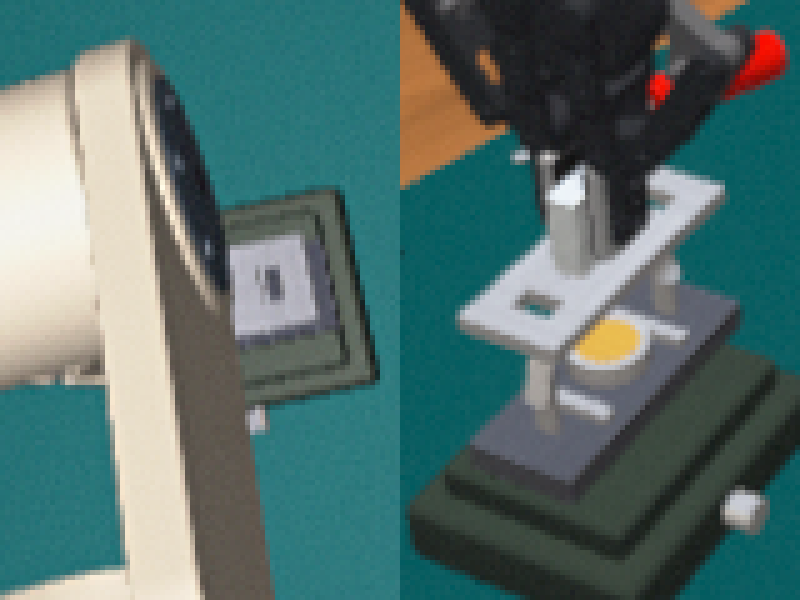

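Hover over the nest: in the top view the plate's −y end is at px (247,191), parallel to the platform. In the side view the near window at about (324,238) stands above its hook at (325,254). One numeric check of centring follows.

```bash
python3 - <<'E'
from h import *
import pickle
d=pickle.load(open('d2.pkl','rb'));T=d['top']
R=T['frame'][...,0].astype(np.uint8)
q=np.radians(13.5);ux=np.array([np.cos(q),np.sin(q),0]);uy=np.array([-np.sin(q),np.cos(q),0])
N=np.array([.5627,.1818,0])
# sample intensity along nest axes on a plane, find edges
def prof(z,mk,ss,tt):
    v=[];
    for s in ss:
        px=proj(T,[mk(s,t)+[0,0,z] for t in tt]).astype(np.float32)
        v.append(cv2.remap(R,px[:,0].reshape(1,-1),px[:,1].reshape(1,-1),cv2.INTER_LINEAR).mean())
    return np.array(v)
s=np.arange(-.07,-.04,.001)
v=prof(.1147,lambda s,t:N+uy*s+ux*t,s,np.linspace(-.014,.014,15));print('plate -y end');print(np.c_[s*1e3,v].round(0)[::1].tolist())
s=np.arange(-.03,.031,.001)
v=prof(.1147,lambda s,t:N+ux*s+uy*t,s,[-.05,-.0485,-.047,-.0455]);print('plate x');print(np.c_[s*1e3,v].round(0).tolist())
s=np.arange(-.065,-.048,.001)
v=prof(.0605,lambda s,t:N+uy*s+ux*t,s,np.linspace(-.014,.014,15));print('platform -y end');print(np.c_[s*1e3,v].round(0).tolist())
E
```

```text
plate -y end
[[-70.0, 89.0], [-69.0, 95.0], [-68.0, 96.0], [-67.0, 96.0], [-66.0, 95.0], [-65.0, 91.0], [-64.0, 81.0], [-63.0, 70.0], [-62.0, 68.0], [-61.0, 78.0], [-60.0, 84.0], [-59.0, 83.0], [-58.0, 82.0], [-57.0, 82.0], [-56.0, 84.0], [-55.0, 93.0], [-54.0, 113.0], [-53.0, 143.0], [-52.0, 169.0], [-51.0, 180.0], [-50.0, 181.0], [-49.0, 179.0], [-48.0, 178.0], [-47.0, 178.0], [-46.0, 178.0], [-45.0, 180.0], [-44.0, 181.0], [-43.0, 182.0], [-42.0, 179.0], [-41.0, 169.0], [-40.0, 154.0]]
plate x
[[-30.0, 96.0], [-29.0, 94.0], [-28.0, 87.0], [-27.0, 81.0], [-26.0, 78.0], [-25.0, 75.0], [-24.0, 76.0], [-23.0, 81.0], [-22.0, 90.0], [-21.0, 110.0], [-20.0, 132.0], [-19.0, 152.0], [-18.0, 171.0], [-17.0, 179.0], [-16.0, 182.0], [-15.0, 182.0], [-14.0, 181.0], [-13.0, 180.0], [-12.0, 180.0], [-11.0, 180.0], [-10.0, 179.0], [-9.0, 179.0], [-8.0, 179.0], [-7.0, 179.0], [-6.0, 180.0], [-5.0, 179.0], [-4.0, 178.0], [-3.0, 179.0], [-2.0, 182.0], [-1.0, 182.0], [0.0, 181.0], [1.0, 180.0], [2.0, 179.0], [3.0, 178.0], [4.0, 179.0], [5.0, 179.0], [6.0, 179.0], [7.0, 179.0], [8.0, 179.0], [9.0, 179.0], [10.0, 178.0], [11.0, 178.0], [12.0, 177.0], [13.0, 177.0], [14.0, 178.0], [15.0, 179.0], [16.0, 180.0], [17.0, 181.0], [18.0, 174.0], [19.0, 162.0], [20.0, 145.0], [21.0, 125.0], [22.0, 106.0], [23.0, 97.0], [24.0, 92.0], [25.0, 91.0], [26.0, 90.0], [27.0, 86.0], [28.0, 79.0], [29.0, 73.0], [30.0, 74.0]]
platform -y end
[[-65.0, 85.0], [-64.0, 94.0], [-63.0, 97.0], [-62.0, 97.0], [-61.0, 96.0], [-60.0, 94.0], [-59.0, 89.0], [-58.0, 77.0], [-57.0, 67.0], [-56.0, 69.0], [-55.0, 79.0], [-54.0, 84.0], [-53.0, 84.0], [-52.0, 83.0], [-51.0, 82.0], [-50.0, 83.0], [-49.0, 90.0]]
```

```bash
cat > press.py <<'E'
from h import *
import sys
def F():
    fs=[]
    for _ in range(3):
        o=get_obs();fs.append(np.r_[o['wrist_force'],o['ft_torque'],o['position']]);bot.dwell(.02)
    return np.mean(fs,0)
def press(x,y,z0,z1,base,step,cap,drop=False):
    z=z0;pk=0
    while z>z1:
        z-=step;bot.servo_line([x,y,z],velocity=.02);bot.dwell(.08)
        f=F();n=f[2]-base[2];print(round(z*1e3,2),'p',(f[6:]*1e3).round(2),'F',(f[:3]-base[:3]).round(1),'M',(f[3:6]-base[3:6]).round(2))
        if n>cap: print('cap');break
        if drop and pk>9 and n<pk-1.5: print('drop');break
        pk=max(pk,n)
    st('end');return z
E
python3 - <<'E'
from press import *
x,y=.5628,.1813
bot.servo_line([x,y,.118],velocity=.06);bot.dwell(.2)
base=F();np.save('base.npy',base);print(base.round(2))
press(x,y,.118,.103,base,.001,11.5)
E
```

```text
[-0.16  0.13 -2.43 -0.02 -0.02 -0.04  0.56  0.18  0.12]
117.0 p [562.83 181.31 117.05] F [ 0.1 -0.2  0.3] M [0.02 0.05 0.05]
116.0 p [562.78 181.29 115.96] F [ 0.1  0.2 -0.3] M [ 0.03 -0.01  0.05]
115.0 p [562.78 181.3  114.98] F [ 0.5 -0.4 -0.2] M [-0.01  0.05  0.03]
114.0 p [562.8  181.29 113.99] F [-0.1 -0.   0.3] M [0.01 0.05 0.04]
113.0 p [562.8  181.35 113.  ] F [ 0.1  0.1 -0.2] M [0.12 0.05 0.05]
112.0 p [562.86 181.39 112.02] F [0.  1.1 0.4] M [0.27 0.04 0.03]
111.0 p [562.88 181.31 111.01] F [1.1 0.5 0.8] M [ 0.2  -0.06  0.03]
110.0 p [562.9  181.26 110.03] F [0.5 0.1 1.6] M [ 0.11 -0.12  0.05]
109.0 p [562.89 181.31 109.03] F [0.5 0.8 2. ] M [ 0.1  -0.12  0.03]
108.0 p [562.85 181.33 108.  ] F [ 1.  -0.   2.8] M [ 0.11 -0.15  0.04]
107.0 p [562.83 181.32 106.98] F [0.8 0.8 3.1] M [ 0.13 -0.16  0.04]
106.0 p [562.86 181.32 106.01] F [1.6 0.2 3. ] M [ 0.1  -0.14  0.01]
105.0 p [562.88 181.32 105.03] F [1.1 0.5 4.3] M [ 0.13 -0.17  0.07]
104.0 p [562.88 181.33 104.02] F [1.5 0.6 4.8] M [ 0.12 -0.15  0.05]
103.0 p [562.5  181.25 102.58] F [ 1.9  1.2 -0.3] M [ 0.16 -0.26  0.04]
end 14.38 [0.5625 0.1812 0.1026] [ 2.19  1.91 -3.69] [ 0.158 -0.259  0.019] 0.0106
```

```bash
python3 - <<'E'
from press import *
base=np.load('base.npy')
press(.5628,.1813,.103,.0985,base,.0005,12)
d=snap('side','side3.png')
cv2.imwrite('pics/crop3.png',cv2.resize(d['frame'][178:298,200:320,::-1],(600,600),interpolation=cv2.INTER_NEAREST))
E
```

```text
102.5 p [562.53 181.2  102.35] F [0.6 0.3 0.9] M [ 0.14 -0.02  0.04]
102.0 p [562.68 181.26 102.03] F [-0.8  0.1  3.4] M [0.08 0.15 0.04]
101.5 p [562.87 181.31 101.53] F [-0.2 -0.4  3.4] M [0.1  0.11 0.04]
101.0 p [562.94 181.34 101.01] F [0.1 0.2 2.9] M [ 0.12 -0.03  0.06]
100.5 p [562.88 181.33 100.47] F [1.4 0.3 2.2] M [ 0.19 -0.1   0.02]
100.0 p [562.84 181.32 100.  ] F [1.1 0.5 2.4] M [ 0.2  -0.13  0.05]
99.5 p [562.83 181.31  99.56] F [0.3 0.8 4. ] M [ 0.13 -0.05  0.05]
99.0 p [562.81 181.31  99.07] F [-0.4  0.7  5.9] M [0.06 0.04 0.03]
98.5 p [562.84 181.32  98.59] F [-0.5  0.   7.3] M [0.11 0.13 0.09]
end 17.83 [0.5628 0.1813 0.0986] [-0.9  -0.37  5.51] [0.012 0.1   0.016] 0.011
```

View pics/crop3.png

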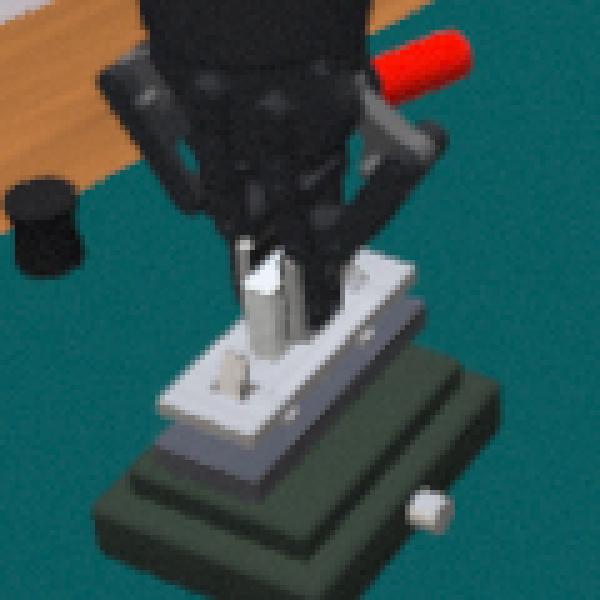

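The plate is threaded over both hooks and level, with the near hook at crop (232,370) and the far one at (357,275), and it has met the anvil at TCP z≈0.100. I'll press on to the click.

```bash
python3 - <<'E'
from press import *
base=np.load('base.npy')
press(.5628,.1813,.0985,.0947,base,.0004,18.5,True)
E
```

```text
98.1 p [562.85 181.33  98.24] F [-0.6  0.2  7.8] M [0.07 0.16 0.04]
97.7 p [562.83 181.33  97.9 ] F [-0.5  0.5  8.9] M [0.04 0.15 0.06]
97.3 p [562.85 181.31  97.59] F [-0.7  0.5  9.8] M [0.01 0.2  0.04]
96.9 p [562.87 181.33  97.3 ] F [-0.8 -0.3 10.1] M [0.02 0.3  0.05]
96.5 p [562.89 181.32  96.97] F [-1.3 -0.5 12.3] M [-0.01  0.34  0.02]
96.1 p [562.88 181.31  96.61] F [-1.7  0.6 11.9] M [-0.01  0.37  0.03]
95.7 p [562.88 181.32  96.17] F [-1.6  0.  11.8] M [-0.    0.33  0.  ]
95.3 p [562.87 181.33  95.85] F [-1.9 -0.1 12.5] M [-0.    0.38  0.06]
94.9 p [562.89 181.33  95.54] F [-2.1  0.1 13.5] M [-0.03  0.44  0.04]
94.5 p [562.9  181.31  95.22] F [-2.5 -0.6 14.6] M [-0.06  0.52  0.04]
end 21.72 [0.5629 0.1813 0.0952] [-2.68  0.23 11.61] [-0.077  0.502 -0.038] 0.0107
```

```bash
python3 - <<'E'
from press import *
base=np.load('base.npy')
press(.5628,.1813,.0945,.0932,base,.0004,18.5,True)
d=snap('side','side4.png')
cv2.imwrite('pics/crop4.png',cv2.resize(d['frame'][208:288,210:310,::-1],(800,600),interpolation=cv2.INTER_NEAREST))
E
```

```text
94.1 p [562.89 181.32  94.9 ] F [-2.7 -0.9 15.5] M [-0.07  0.54  0.1 ]
93.7 p [562.93 181.32  94.6 ] F [-3.2 -0.3 15.9] M [-0.1   0.6   0.06]
93.3 p [562.91 181.33  94.28] F [-3.9 -0.8 16.9] M [-0.13  0.69  0.06]
92.9 p [562.92 181.33  93.96] F [-3.3 -1.2 18. ] M [-0.14  0.7   0.03]
end 23.25 [0.5629 0.1813 0.094 ] [-3.45 -0.12 14.82] [-0.176  0.648  0.015] 0.0105
```

View pics/crop4.png

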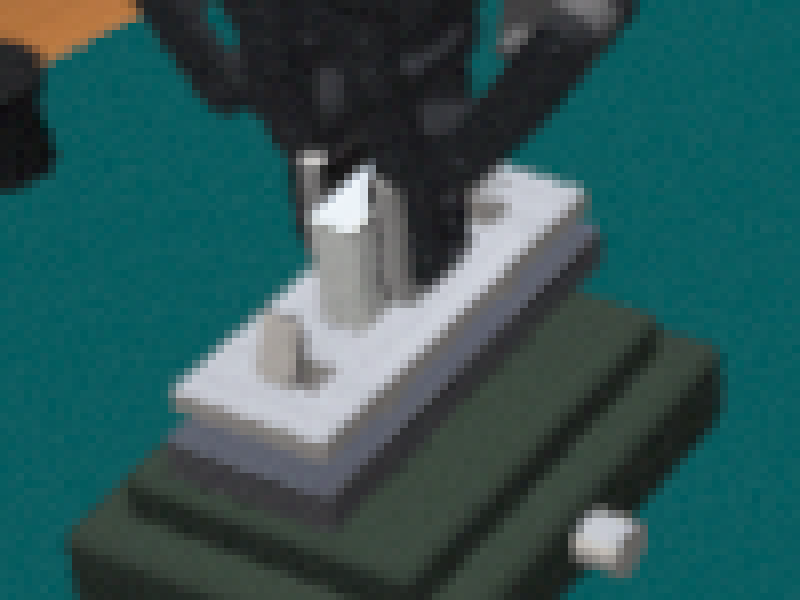

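```bash
python3 - <<'E'
from press import *
base=np.load('base.npy');z=.0929
while z<.099:
    z+=.0006;bot.servo_line([.5628,.1813,z],velocity=.02);bot.dwell(.06);f=F();n=f[2]-base[2]
    print(round(z*1e3,1),(f[8]*1e3).round(2),n.round(1),(f[3:6]-base[3:6]).round(2))
    if n<-4: break
st()
E
```

```text
93.5 94.45 16.2 [-0.1   0.61  0.04]
94.1 94.92 14.9 [-0.07  0.51  0.03]
94.7 95.39 13.8 [-0.07  0.49  0.05]
95.3 95.85 13.2 [-0.    0.37  0.04]
95.9 96.21 10.0 [0.01 0.26 0.04]
96.5 96.32 3.7 [ 0.17 -0.15  0.01]
97.1 96.51 -8.2 [ 0.4  -0.83  0.01]
 25.81 [0.5627 0.1813 0.0965] [  4.39   1.95 -11.96] [ 0.366 -0.877  0.032] 0.0106
```

The −8 N tug was resisted with no tilting moment, so both barbs hold. I'll relax to zero force, let go and retreat.

```bash
python3 - <<'E'
from press import *
base=np.load('base.npy')
bot.servo_line([.5628,.1813,.0967],velocity=.02);bot.dwell(.1);print((F()-base)[:3].round(1))
hand.move_gripper(.045);st('open')
bot.servo_line([.5628,.1813,.17],velocity=.1)
bot.goto_joints([-1.23,.353,1.633,0,1.155,0]);st('away')
d={n:snap(n,n+'5.png') for n in('top','side')}
import pickle;pickle.dump(d,open('d5.pkl','wb'))
t=cv2.resize(d['top']['frame'][165:225,190:270,::-1],(400,300),interpolation=cv2.INTER_NEAREST)
s=cv2.resize(d['side']['frame'][220:295,210:310,::-1],(400,300),interpolation=cv2.INTER_NEAREST)
w=[cv2.resize(d[n]['frame'][:,:,::-1],(400,250)) for n in d]
cv2.imwrite('pics/crop5.png',np.vstack([np.hstack([t,s]),np.hstack(w)]))
E
```

```text
[ 4.5  2.3 -7.7]
open 26.63 [0.5627 0.1813 0.097 ] [ 0.57  0.23 -0.53] [ 0.013  0.065 -0.026] 0.045
away 30.5 [ 0.2111 -0.5885  0.2484] [ 0.33 -0.37 -0.56] [ 0.017 -0.012 -0.067] 0.0449
```

View pics/crop5.png

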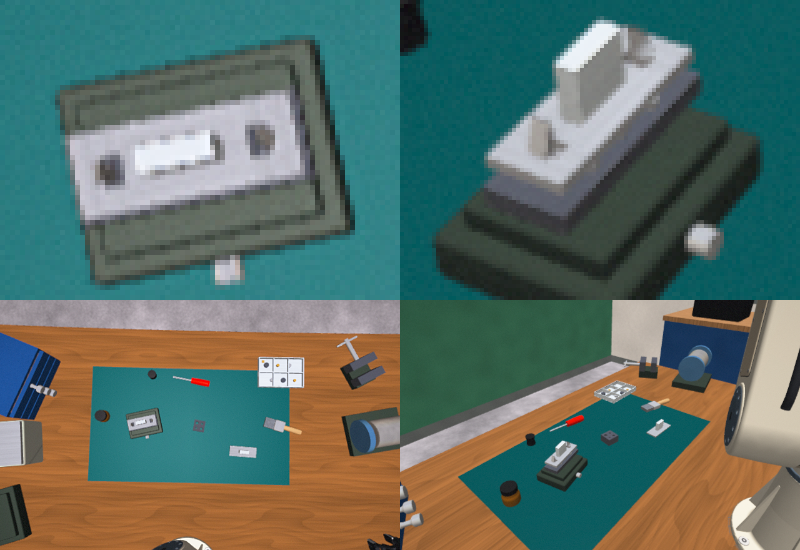

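The plate sits level with both hooks up through its windows (top crop (110,170) and (260,140)), and the other items are in place.

```bash
python3 -c "
from h import *
st();print(hand_in())"
```

```text
30.6 [ 0.2111 -0.5886  0.2484] [0.54 0.46 0.71] [ 0.035 -0.032 -0.027] 0.0446
the job is handed in; nothing more can be done
None
```

The windowed plate is clipped level on the nest under both hooks. The gripper has let go and moved clear, and the job was handed in at about 30.6 s.

- **Press:** I laid the plate over the hooks and pressed down in small guarded steps. The highest push I read was about 18 N, which puts the anvil about 6 mm down (limit 8 mm), judging from the force and the hand travel.
- **Click:** It was less distinct than described. The force levelled off at about 12 N, some 2.5 N below its trend, rather than dropping sharply, and then rose again at about 3 N per mm.
- **Holding test:** Because the click was unclear, I pulled up on the plate before letting go. It held at about −8 N with no tilting moment, so both barbs were carrying it.
- **Release:** I meant to let go at zero force, but the arm did not follow a 0.4 mm correction. The gripper opened with about 8 N of upward pull still on the barbs.
- **Last pictures:** By eye, both views show the plate level with both hooks through its windows, and the other loose items where they were. I did not measure the level numerically.

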